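# Spin the instrument carousel and brake it on the mark

### The arm

A 6-joint arm with a two-finger parallel gripper is mounted at the origin on the work surface. World frame = base frame: x ahead of the robot, y to its left, z up, the work surface at z = 0. Lengths are in m, angles in degrees, forces in N, time in s.
With the tool pointing down it reaches from about 0.35 to 0.925 m from the base axis. Payload 6.4 kg.
Tool frame: the origin (TCP) lies at the very end of the fingers, on their centre line; the grasp point (between the pads) lies 19 mm behind it; z points along the fingers, y is the line along which they close (so a half turn about z gives the same grasp; the last joint's range is limited). The gripper opens to 85 mm and grips with 20 to 120 N. Pads are 22 mm wide; open, the fingers measure 114 mm over their backs; the gripper's body (76 mm by 85 mm) begins 54 mm behind the grasp point. The pads swing forward as they close: fully open they stand 13 mm farther back than shut.
Start: joints at [-75.063, 14.043, 89.255, -0, 76.702, -9.975], TCP at [0.274, -0.59, 0.231] pointing down, gripper open.
Joint ranges: [-179.41, 179.41], [-58.25, 129.5], [7.25, 145.43], [-54.29, 234.29], [11.92, 165.04], [-157.13, 157.13]. Speed limits (degrees/s): [147.25, 147.25, 180, 180, 180, 180].

### API

Orientations are given as a 3x3 rotation matrix whose columns are the frame's x, y, z axes.
In Python, from bench import bot, cams, workorder gives the robot as it stands.
- The arm moves only by the tool step_arm, never from a script. Its argument "rows" is a list of rows, each a list of 5 numbers: the opening, from 0 (shut) to 1 (fully open), then the shift along the world's x, y, z in cm, then the turn about the world's z in degrees. In form: [[gripper, tx, ty, tz, turn], ...]. A call has exactly 5 rows; each row is the pose to reach, as a shift and turn from the pose commanded when the call began; what a row does not reach only later rows make up. A row lasts 1/8 s, in which the tool goes at most 62.5 mm and 10.7 degrees, less where a joint would pass 70% of its speed; a pose out of reach is approached as far as the arm can. A call with a gripper value outside its range is refused whole. The fingers move at their own pace and stop on an object; "newtons" is the grip in N (left out, the last holds). Time passes only in rows, so rows that repeat a pose let the fingers close, or fill a call up. It gives the time, the measured TCP pose, the force, the opening and the grip force at its end, in the units of the state.
- bot.state(): the state, without advancing time (a new reading comes with each control period).
- cams.camera(name): name is "scene" or "top" or "wrist"; returns (picture, depth): 480x640x3 uint8, red, green, blue; 480x640 float32, m along the optical axis (not along the pixel's ray), 0 where there is no reading.
- cams.camera_params(name): a dict with "fx", "fy", "cx", "cy" (pixels), "pose" (4x4, takes a point from camera to world coordinates). Camera axes: x right, y down, z forward; pixel columns grow to the right and rows downward; lengths in m; the calibration is good to about 2 mm. A picture is of the moment at which its call begins: read the wrist's pose just before it. camera_params takes no time and is no camera call; for the wrist camera it gives the pose at the moment of the call.
- workorder.sign_off(): hands the job in; it is judged then, once.
The state is a dict: "time_s": time; "q": joint angles; "qvel": joint speeds; "tau": joint torques, N m; "eef_pos": TCP position; "orientation": TCP orientation; "force": force on the tool from outside, world axes, zero at the start; "torque": the same for the moment, N m; "gripper_width": finger opening in m; "gripper_force": force on a finger pad.
Only numpy, scipy, OpenCV 4.12 (cv2) and the standard library are available. Lean on these libraries where they do the work, as an engineer would, in place of code of your own. Each camera call takes 0.05 s, during which the arm holds its last target. There are 200 camera calls.

### The job

Check that the instrument carousel runs freely: flick it with a finger into a counter-clockwise spin (seen from above) and let it run untouched until its red patch has passed under the blue pointer twice. On a later pass, while it is still turning, brake it to a stop with one light fingertip touch so that it rests, first time, with the pointer tip over the red patch, then move clear. Lift nothing, keep the jar standing in the hub, and leave the other things on the bench alone.

Things in the scene. Friction and masses are not known exactly. Their poses are not given: they have to be found in the camera images.
- carousel (a joint): Turning angle of the carousel, a white disc that spins level on an upright axis. 0 and every whole turn (6.283 rad) mean the red patch is centred under the pointer; it grows counter-clockwise seen from above and keeps counting; it starts at -2.8 to -1.6. Left alone the disc loses a tenth to a seventh of its speed each second (3 rad/s runs on for three to four turns); a few newtons on its top stop it almost at once.
- disc_top (a point): Point on the turning axis at the level of the disc's flat top, 45 mm above the bench. The disc is 260 mm in diameter, 10 mm thick, about 0.9 kg. From 82 to 130 mm from the axis its top is flat and bare, good for braking with a fingertip. The disc sits on a sprung bearing: pressed down with some 4 to 8 N it starts to give, up to 8 mm at about 15 N, and rises again.
- green_cap (a point): Top centre of the green-capped canister, 90 mm above the bench, 66 mm from the axis, 45 degrees counter-clockwise from the red patch. Four such metal canisters, 29 mm in diameter, are fixed upright on the disc every 90 degrees (green, yellow, grey, black cap); pushing one sideways turns the disc.
- stand: The fixed white stand of the carousel. Its origin is on the bench, on the turning axis; z points up, x points at the pointer, so the red patch lies at this heading plus the carousel angle. A strip 30 mm wide and 8 mm high runs out along x under the disc to the pointer's post, 14 mm in diameter, 158 mm from the axis.
- pointer_tip (a point): Tip of the blue pointer, a thin bar fixed to the post that reaches inward over the disc's edge, 74 to 80 mm above the bench (29 mm above the disc); the tip is 112 mm from the axis. It stands on the side of the disc away from the robot.
- red_patch (a point): Centre of the flat red patch on the disc's top, 112 mm from the axis; the patch is 40 mm wide along the rim and 44 mm long towards the axis, so it counts as under the pointer up to 20 mm to either side of the tip.
- jar: Amber jar with steel lid, 44 mm in diameter and 62 mm high, standing loose in a low collar on the middle of the disc and turning with it; top 107 mm above the bench. Origin at the centre of its underside. It stays where it is.
- wipes_tub: Bystander: grey tub with white lid, 84 x 94 mm, 99 mm high, on one side of the carousel. Origin at the centre of its underside.
- beaker: Bystander: open steel cup 72 mm in diameter, 75 mm high, on the other side of the carousel. Origin at the centre of its underside.
- spray_bottle: Bystander: white bottle with blue cap, 60 mm in diameter, 130 mm high, beyond the carousel. Origin at the centre of its underside.
- probe: Bystander: slim steel hand instrument about 155 mm long and 10 mm thick lying beyond the carousel. Origin at its middle, on the bench.
- gel_can: Bystander: metal can with green band, 52 mm in diameter, 90 mm high, to the robot's left. Origin at the centre of its underside.

How it is judged (in metres and radians):
On the way, in this order (a step that is already met when the one before it is completed fails the run):
1. the carousel has been flicked and runs free, untouched, at more than 1 rad/s, no more than half a turn past the pointer (velocity of joint carousel above 1 rad/s and contact force between the fingers and carousel below 0.05 N and value of joint carousel below 3.14 rad), for 0.1 s.
2. the red patch has passed the pointer the second time, still running free (velocity of joint carousel above 0.2 rad/s and contact force between the fingers and carousel below 0.05 N and value of joint carousel above 6.483 rad), for 0.04 s.
3. a fingertip on the carousel holds it still with the patch under the pointer (contact force between the fingers and carousel above 0.3 N and horizontal distance between red_patch and pointer_tip below 0.02 m and velocity of joint carousel between -0.05 and 0.05 rad/s), for 0.04 s.
At the end, for the whole second after the job is handed in: The carousel stands still (under 0.03 rad/s) with the red patch's centre within 20 mm of the pointer tip, seen from above, after two free passes; the jar stands upright in the hub (horizontal distance between red_patch and pointer_tip below 0.02 m and velocity of joint carousel between -0.03 and 0.03 rad/s and value of joint carousel above 7.283 rad and distance of jar from where it was at the start of the episode below 0.012 m and angle between jar's own z axis and vertical below 0.1 rad); the robot touches nothing.
It fails at once if the fingers touch the carousel between half a turn past the pointer and the second pass (it must run free) (contact force between the fingers and carousel above 0.3 N and value of joint carousel between 3.2 and 6.283 rad).
It fails at once if after the second pass the carousel comes to a standstill with the patch more than 25 mm from the pointer (value of joint carousel above 6.583 rad and velocity of joint carousel between -0.02 and 0.02 rad/s and horizontal distance between red_patch and pointer_tip above 0.025 m).
It fails at once if the braking touch presses or squeezes with more than 60 N (value of joint carousel above 6.283 rad and contact force between the fingers and carousel above 60 N).
It fails at once if the jar is lifted, tipped or knocked out of the hub (distance of jar from where it was at the start of the episode above 0.015 m or angle between jar's own z axis and vertical above 0.25 rad).
It fails at once if a bystander is moved or lifted by more than 15 mm (distance of any of wipes_tub, spray_bottle, beaker, probe, gel_can from where it was at the start of the episode above 0.015 m).
It also fails if it takes over 67 s, if anything falls off the work surface, if the arm or the gripper's body presses on something with over 40 N, if the wrist force passes 120 N, or if a joint passes its speed limit or range.

## Working session

There is one attempt and no reset: what is moved stays moved. The work goes in short steps, Python scripts to look and compute and a tool call to move; the robot and the scene stay as the last step left them, time stands still between calls to the robot, and variables do not carry over. Pictures are saved under pics/ and viewed, at most 10 in all, crops included, and the job is handed in when it is done.

Besides the shell and the picture viewer there is one more tool, called after "Call:" as name(argument=value, ...), one argument or row to a line, values as JSON. step_arm: Moves the arm, as the interface text tells. Its arguments: {"type":"object","properties":{"rows":{"type":"array"},"newtons":{"type":"number"}},"required":["rows"]}

```bash
ls; mkdir -p pics; python3 - <<'E'
from bench import bot,cams
import cv2
s=bot.state();print(s['time_s'],s['eef_pos'],s['orientation'],s['gripper_width'])
for n in('top','scene'):
    p,d=cams.camera(n);cv2.imwrite(f'pics/{n}1.png',p[:,:,::-1]);c=cams.camera_params(n);print(n,c)
    import numpy as np;np.save(f'{n}_d.npy',d)
E
```

```text
pics
0.0 [ 0.27365317 -0.58897698  0.23020909] [[ 9.06973827e-01  4.21186706e-01 -4.85538333e-04]
 [ 4.21186850e-01 -9.06972002e-01  1.85075203e-03]
 [ 3.39142479e-04 -1.88308601e-03 -9.99998169e-01]] 0.08538558882216066
top {'fx': 493.10880870478996, 'fy': 493.10880870478996, 'cx': 311.71793418587964, 'cy': 239.04115016984107, 'pose': array([[-0.01354105, -0.98724645,  0.15862244,  0.41704163],
       [-0.99971652,  0.01026004, -0.02148508,  0.10500574],
       [ 0.01958359, -0.1588684 , -0.98710552,  0.96681338],
       [ 0.        ,  0.        ,  0.        ,  1.        ]])}
scene {'fx': 444.5725123910286, 'fy': 444.5725123910286, 'cx': 311.1576591685426, 'cy': 238.57164400127832, 'pose': array([[-0.88013739,  0.28490905, -0.379717  ,  0.89767766],
       [ 0.47424495,  0.49195999, -0.73011444,  0.72021077],
       [-0.02121064, -0.82267989, -0.56810906,  0.56756022],
       [ 0.        ,  0.        ,  0.        ,  1.        ]])}
```

View pics/top1.png

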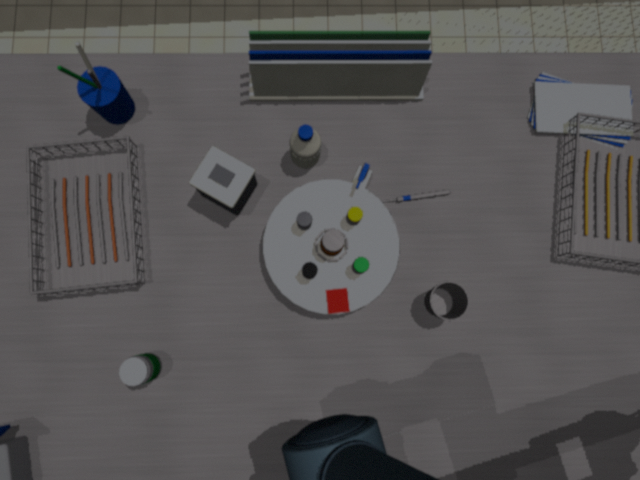

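View pics/scene1.png

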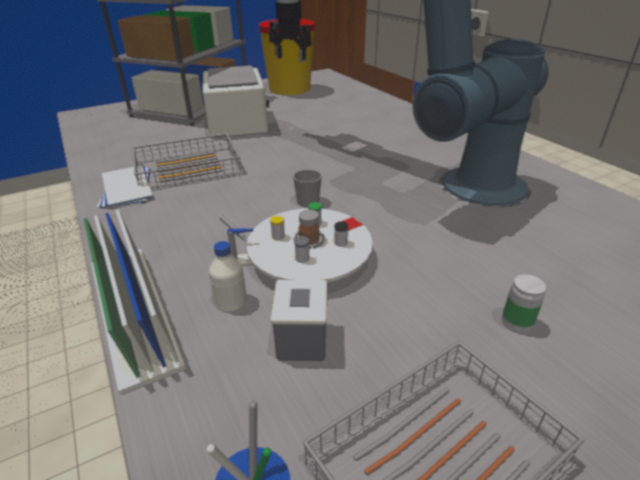

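The top view shows the disc centred at about (331,247), the red patch at (338,301), the pointer at about (360,180), the tub at (224,178), the beaker at (446,301) and the bottle at (306,146). I'll measure those next.

```bash
cat > h.py <<'E'
import numpy as np,cv2
from bench import bot,cams
C=cams.camera_params('top')
def w(u,v,z):
    r=C['pose'][:3,:3]@np.array([(u-C['cx'])/C['fx'],(v-C['cy'])/C['fy'],1]);o=C['pose'][:3,3]
    return (o+r*(z-o[2])/r[2])[:2]
def red(p):
    q=p.astype(int);m=((q[:,:,0]>100)&(q[:,:,1]<60)&(q[:,:,2]<60)).astype(np.uint8)
    m[:160]=0;m[340:]=0;m[:,:250]=0;m[:,420:]=0
    ys,xs=np.nonzero(m);return (xs.mean(),ys.mean(),len(xs)) if len(xs) else None
E
python3 - <<'E'
from h import *
p=cv2.imread('pics/top1.png');d=np.load('top_d.npy')
# disc top points from depth
v,u=np.mgrid[:480,:640]
R=C['pose'][:3,:3];o=C['pose'][:3,3]
P=np.stack([(u-C['cx'])/C['fx']*d,(v-C['cy'])/C['fy']*d,d],-1)@R.T+o
m=(abs(P[...,2]-.045)<.008)&(u>255)&(u<405)&(v>170)&(v<320)
m=m.astype(np.uint8);cs,_=cv2.findContours(m,0,1);c=max(cs,key=cv2.contourArea)
pts=np.array([w(a,b,.045) for a,b in c[:,0]])
hull=cv2.convexHull(pts.astype(np.float32)); print('circ',cv2.minEnclosingCircle(hull))
# lsq circle robust
from scipy.optimize import least_squares
f=least_squares(lambda x:np.hypot(*(pts-x[:2]).T)-x[2],[*pts.mean(0),.13],loss='soft_l1',f_scale=.002);print(f.x)
r=red(p[:,:,::-1]);print(r,w(r[0],r[1],.045))
print('green',w(361,265,.09),'jar',w(333,238,.107),'tub',P[178,224],'beaker',w(447,301,.04),'gel',P[372,135],'bottle',w(305,131,.13))
cv2.imwrite('pics/crop1.png',cv2.resize(p[150:330,250:480],None,fx=3.4,fy=3.3,interpolation=cv2.INTER_CUBIC))
E
```

```text
circ ((0.5525439977645874, 0.04921427741646767), 0.1294652670621872)
[0.55247529 0.04933042 0.1281661 ]
(np.float64(337.25949367088606), np.float64(300.6244725738397), 474) [0.44877204 0.03903935]
green [ 0.50997064 -0.0016564 ] jar [0.55668256 0.04862222] tub [0.66969554 0.24334055 0.10073951] beaker [ 0.44559521 -0.16744519] gel [0.33026965 0.39184261 0.0908479 ] bottle [0.74657431 0.09612135]
```

View pics/crop1.png

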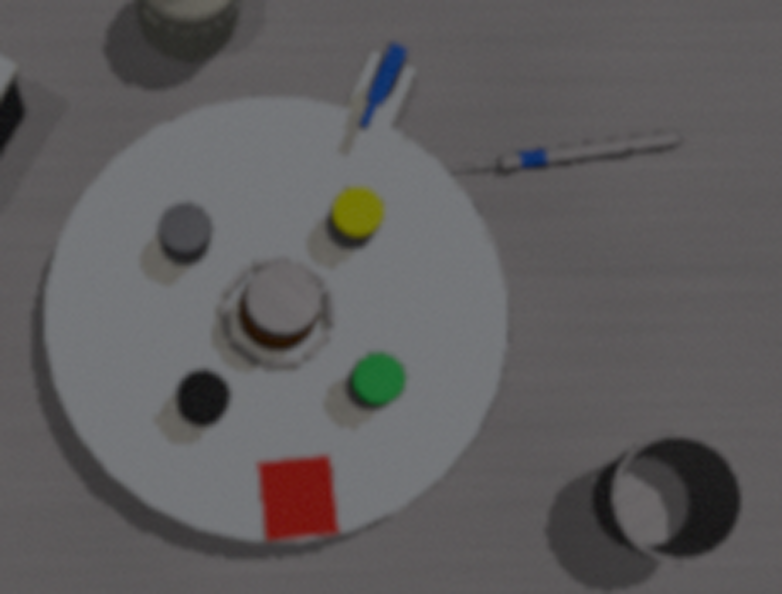

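```bash
python3 - <<'E'
from h import *
c=np.array([.5525,.0493])
a=lambda p:(np.degrees(np.arctan2(p[1]-c[1],p[0]-c[0])),np.hypot(*(p-c)))
print('c',w(331.2,247,.045))
print('tip',w(356.8,188.2,.077),a(w(356.8,188.2,.077)));print('post',w(366.8,164.5,.078),a(w(366.8,164.5,.078)))
print('red',a(w(337.6,300.9,.045)),'green',a(w(361.2,265,.09)))
for n,q in dict(yel=(355,214.3),grey=(304.4,221),blk=(309.9,270.5)).items():
    x=w(*q,.09);print(n,x,a(x))
E
```

```text
c [0.5495517  0.04831437]
tip [6.55050783e-01 3.68835020e-04] (np.float64(-25.50771470190336), np.float64(0.11362623809132652))
post [ 0.7004064 -0.0195962] (np.float64(-24.976550201951515), np.float64(0.16316552859435582))
red (np.float64(-174.03995872481187), np.float64(0.10481090961499968)) green (np.float64(-129.65426411056134), np.float64(0.06665084699534285))
yel [0.60270692 0.00655298] (np.float64(-40.41163039387873), np.float64(0.06593968747654486))
grey [0.59117749 0.09873122] (np.float64(51.958573130298205), np.float64(0.0627645933756527))
blk [0.50116909 0.08993238] (np.float64(141.63566523864066), np.float64(0.0654664180566131))
```

Call:
step_arm(
  rows=[
    [0, 1.7, 4.8, 0, 2],
    [0, 3.4, 9.6, 0, 4],
    [0, 5.1, 14.4, 0, 6],
    [0, 6.9, 19.2, 0, 8],
    [0, 8.6, 24, 0, 9],
  ],
  newtons=30,
)

```text
time_s: 0.72
eef_pos: [0.36, -0.3477, 0.2308]
orientation: [[0.83, 0.558, -0.0], [0.558, -0.83, 0.001], [0.0, -0.001, -1.0]]
force: [-0.1, 0.3, 0.6]
gripper_width: 0.0002
gripper_force: 0.0
```

Call:
step_arm(
  rows=[
    [0, 1.7, 4.8, 0, 2],
    [0, 3.4, 9.6, 0, 4],
    [0, 5.1, 14.4, 0, 6],
    [0, 6.9, 19.2, 0, 8],
    [0, 8.6, 24, 0, 9],
  ],
)

```text
time_s: 1.35
eef_pos: [0.4459, -0.1078, 0.2311]
orientation: [[0.732, 0.681, -0.0], [0.681, -0.732, 0.0], [0.0, -0.0, -1.0]]
force: [0.2, -0.3, -0.4]
gripper_width: 0.0
gripper_force: 0.0
```

Call:
step_arm(
  rows=[
    [0, 1.7, 4.8, -2, 2],
    [0, 3.4, 9.6, -4, 4],
    [0, 5.1, 14.4, -6, 6],
    [0, 6.9, 19.2, -8, 8],
    [0, 8.6, 24, -9, 8],
  ],
)

```text
time_s: 1.98
eef_pos: [0.5312, 0.1321, 0.1396]
orientation: [[0.63, 0.776, -0.002], [0.776, -0.63, -0.0], [-0.002, -0.002, -1.0]]
force: [0.8, -1.3, 0.4]
gripper_width: 0.0
gripper_force: 0.0
```

Call:
step_arm(
  rows=[
    [0, 0, 0, -2, 0],
    [0, 0, 0, -4, 0],
    [0, 0, 0, -6, 0],
    [0, 0, 0, -7.5, 0],
    [0, 0, 0, -7.5, 0],
  ],
)

```text
time_s: 2.6
eef_pos: [0.5307, 0.1304, 0.0649]
orientation: [[0.631, 0.776, -0.003], [0.776, -0.631, -0.0], [-0.002, -0.002, -1.0]]
force: [0.5, 0.0, -0.7]
gripper_width: 0.0001
gripper_force: 0.0
```

```bash
python3 - <<'E'
from h import *
s=bot.state();print(s['time_s'],s['eef_pos'],s['force'])
p,d=cams.camera('top');print(red(p));cv2.imwrite('pics/t2.png',cv2.resize(p[150:330,230:430,::-1],None,fx=3,fy=3))
p,d=cams.camera('scene');cv2.imwrite('pics/s2.png',cv2.resize(p[120:320,200:420,::-1],None,fx=3,fy=3))
E
python3 -c "
import cv2,numpy as np
a=cv2.imread('pics/t2.png');b=cv2.imread('pics/s2.png')
h=400;r=lambda i:cv2.resize(i,(400,h));cv2.imwrite('pics/c2.png',np.hstack([r(a),r(b)]))"
```

```text
2.6 [0.53069367 0.13036847 0.06492084] [ 0.47847293  0.01290835 -0.66750458]
(np.float64(339.94444444444446), np.float64(300.62865497076024), 342)
```

View pics/c2.png

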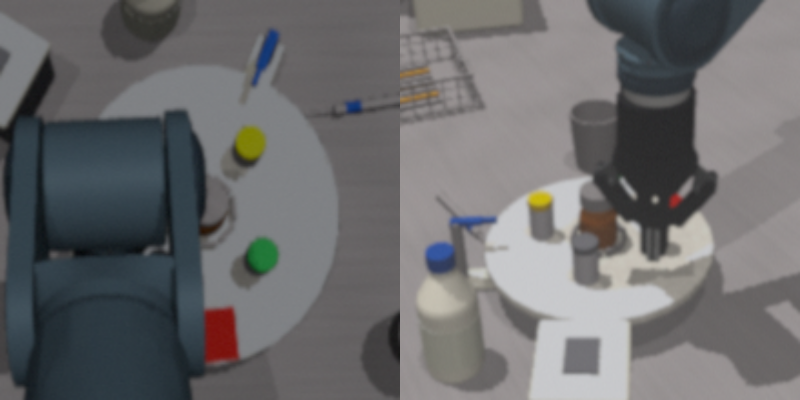

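The picture shows the shut fingers standing on the disc between the grey and black canisters, clear of the jar. Next is the flick of the black canister.

Call:
step_arm(
  rows=[
    [0, -1.2, -1.0, 0.5, 0],
    [0, -2.75, -2.9, 0.5, 0],
    [0, -3.85, -4.6, 0.7, 0],
    [0, -5.65, -5.1, 5.5, 0],
    [0, -7.2, -4.2, 9, 0],
  ],
)

```text
time_s: 3.32
eef_pos: [0.4599, 0.0873, 0.1584]
orientation: [[0.632, 0.775, 0.002], [0.775, -0.632, -0.0], [0.001, 0.002, -1.0]]
force: [-0.4, 0.6, 0.3]
gripper_width: -0.0004
gripper_force: 0.0
```

```bash
cat > trk.py <<'E'
import sys,pickle,os
from h import *
Cn=np.array([.551,.0485])
H={'R':0,'G':45,'Y':135}
def track(n):
    L=[]
    for _ in range(n):
        t=bot.state()['time_s'];p,d=cams.camera('top');q=p.astype(int);r,g,b=q[...,0],q[...,1],q[...,2]
        M={'R':(r>100)&(g<60)&(b<60),'G':(g>80)&(r<60)&(b<90),'Y':(r>110)&(g>100)&(b<60)}
        for k,m in M.items():
            m=m.copy();m[:170]=0;m[330:]=0;m[:,:255]=0;m[:,410:]=0
            y,x=np.nonzero(m)
            full={'R':400,'G':120,'Y':120}[k]
            if len(x)>full*.85:
                P=w(x.mean(),y.mean(),.045 if k=='R' else .09)-Cn
                a=np.degrees(np.arctan2(P[1],P[0]))-H[k]+25.0
                L.append((t,k,np.radians((a+180)%360-180),len(x),np.hypot(*P)))
    return L
if __name__=='__main__':
    L=track(int(sys.argv[1]))
    f='trk.pkl';A=pickle.load(open(f,'rb')) if os.path.exists(f) else []
    A+=L;pickle.dump(A,open(f,'wb'))
    for l in L:print('%.3f %s %.3f %d %.3f'%l)
    s=bot.state();print(s['time_s'],s['eef_pos'],s['force'])
E
python3 trk.py 10
```

```text
3.325 R -0.644 421 0.106
3.325 G -0.649 159 0.068
3.325 Y -0.704 155 0.067
3.375 R -0.427 417 0.107
3.375 G -0.437 158 0.068
3.375 Y -0.495 156 0.066
3.425 R -0.212 414 0.107
3.425 G -0.227 157 0.068
3.475 R -0.001 377 0.106
3.475 G -0.015 160 0.068
3.525 R 0.218 404 0.108
3.525 G 0.195 160 0.068
3.575 R 0.428 424 0.108
3.575 G 0.406 165 0.068
3.625 R 0.634 418 0.108
3.625 G 0.615 164 0.067
3.675 R 0.842 413 0.108
3.675 G 0.822 167 0.067
3.725 R 1.051 418 0.108
3.725 G 1.037 170 0.066
3.775 R 1.257 425 0.107
3.775 G 1.180 110 0.066
3.825 [0.45939578 0.08833623 0.15521788] [-0.01859691 -0.45654999  0.28443707]
```

Call:
step_arm(
  rows=[
    [0, 0.8, -4, 0, 0],
    [0, 1.6, -8.5, 0, 0],
    [0, 2.4, -12.3, -2, 0],
    [0, 2.4, -12.3, -5, 0],
    [0, 2.4, -12.3, -8, 0],
  ],
)

```text
time_s: 4.45
eef_pos: [0.4838, -0.0352, 0.075]
orientation: [[0.632, 0.775, -0.001], [0.775, -0.632, 0.0], [-0.0, -0.001, -1.0]]
force: [0.1, -0.4, -0.5]
gripper_width: 0.0002
gripper_force: 0.0
```

```bash
python3 trk.py 30 | tail -42
```

```text
5.150 R 0.418 400 0.108
5.150 G 0.400 161 0.068
5.150 Y 0.380 169 0.064
5.200 R 0.598 413 0.108
5.200 G 0.576 162 0.067
5.200 Y 0.570 167 0.064
5.250 R 0.775 417 0.108
5.250 G 0.758 165 0.067
5.250 Y 0.753 162 0.064
5.300 R 0.951 414 0.108
5.300 G 0.936 166 0.067
5.300 Y 0.924 117 0.061
5.350 R 1.130 421 0.108
5.350 G 1.115 169 0.067
5.350 Y 1.158 120 0.061
5.400 R 1.305 422 0.107
5.400 G 1.295 169 0.066
5.400 Y 1.330 159 0.063
5.450 R 1.480 432 0.107
5.450 G 1.472 175 0.066
5.450 Y 1.510 157 0.063
5.500 R 1.656 434 0.106
5.500 G 1.650 169 0.066
5.500 Y 1.697 145 0.062
5.550 R 1.833 444 0.106
5.550 G 1.830 172 0.065
5.550 Y 1.832 103 0.061
5.600 R 2.005 444 0.105
5.600 G 2.008 172 0.065
5.650 R 2.182 452 0.105
5.650 G 2.185 174 0.065
5.700 R 2.355 452 0.104
5.700 G 2.351 166 0.064
5.750 R 2.531 451 0.104
5.750 G 2.522 127 0.061
5.800 R 2.707 456 0.104
5.800 G 2.736 129 0.061
5.850 R 2.881 458 0.104
5.850 G 2.900 161 0.063
5.900 G 3.069 168 0.063
5.900 Y -3.117 105 0.065
5.95 [ 0.48381486 -0.03453167  0.07628968] [ 0.05182934  0.65738694 -0.35522073]
```

Call:
step_arm(
  rows=[
    [0, 0, 0, 0, 0],
    [0, 0, 0, 0, 0],
    [0, 0, 0, 0, 0],
    [0, 0, 0, 0, 0],
    [0, 0, 0, -1.4, 0],
  ],
)

```text
time_s: 6.58
eef_pos: [0.4848, -0.0348, 0.0628]
orientation: [[0.631, 0.776, 0.003], [0.776, -0.631, -0.001], [0.001, 0.003, -1.0]]
force: [0.4, -0.1, 0.1]
gripper_width: -0.0
gripper_force: 0.0
```

```bash
cat > fit.py <<'E'
import pickle,numpy as np
from scipy.optimize import least_squares
from h import bot
A=[l for l in pickle.load(open('trk.pkl','rb')) if l[1]=='R']
t=np.array([l[0] for l in A]);a=np.array([l[2] for l in A])
t0=3.475
def mod(x,t):
    return x[0]+x[1]*(1-np.exp(-x[2]*(t-t0)))/x[2]
wr=lambda r:(r+np.pi)%(2*np.pi)-np.pi
x=[0,4.2,.13]
for T in (4.,6,8,10,14,20,30):
    s=t<T
    x=least_squares(lambda x:wr(mod(x,t[s])-a[s]),x).x
r=wr(mod(x,t)-a);print(x,'rms',r.std(),'late res',r[-5:])
N=bot.state()['time_s'];print('now',N,mod(x,N),x[1]*np.exp(-x[2]*(N-t0)))
late=t>t[-1]-1.5
off=-r[late].mean()
for k in (2,3,4,5):
    y=1-(2*np.pi*k-x[0]-off)*x[2]/x[1]
    if y>0:print(k,'pass at %.3f speed %.3f'%(t0-np.log(y)/x[2],x[1]*y))
E
python3 trk.py 6|tail -3; python3 fit.py
```

```text
6.825 G -0.204 160 0.068
6.825 Y -0.247 163 0.066
6.875 [ 0.48380943 -0.03452087  0.0621867 ] [-0.3086694  -0.05528938 -0.01863038]
[-5.63883045e-04  4.32326547e+00  9.61752402e-02] rms 0.01630521003129066 late res [ 0.01456066 -0.0316105  -0.00696341 -0.00355205  0.00276921]
now 6.875 12.537132702729313 3.1174494862845155
2 pass at 6.887 speed 3.114
3 pass at 9.130 speed 2.510
4 pass at 11.995 speed 1.905
5 pass at 15.962 speed 1.301
```

Call:
step_arm(
  rows=[
    [0, 0, 0, 0, 0],
    [0, 0, 0, 0, 0],
    [0, 0, 0, 0, 0],
    [0, 0, 0, 0, 0],
    [0, 0, 0, 0, 0],
  ],
)

```text
time_s: 7.5
eef_pos: [0.4838, -0.0345, 0.0623]
orientation: [[0.63, 0.776, 0.0], [0.776, -0.63, -0.0], [-0.0, 0.0, -1.0]]
force: [1.0, 0.5, 0.1]
gripper_width: -0.0001
gripper_force: 0.0
```

Call:
step_arm(
  rows=[
    [0, 0, 0, 0, 0],
    [0, 0, 0, 0, 0],
    [0, 0, 0, 0, 0],
    [0, 0, 0, 0, 0],
    [0, 0, 0, 0, 0],
  ],
)

```text
time_s: 8.12
eef_pos: [0.4838, -0.0345, 0.0623]
orientation: [[0.63, 0.776, -0.0], [0.776, -0.63, 0.0], [-0.0, -0.0, -1.0]]
force: [-0.5, -0.3, 0.4]
gripper_width: -0.0
gripper_force: 0.0
```

Call:
step_arm(
  rows=[
    [0, 0, 0, 0, 0],
    [0, 0, 0, 0, 0],
    [0, 0, 0, 0, 0],
    [0, 0, 0, 0, 0],
    [0, 0, 0, 0, 0],
  ],
)

```text
time_s: 8.75
eef_pos: [0.4838, -0.0345, 0.0623]
orientation: [[0.63, 0.776, 0.0], [0.776, -0.63, -0.0], [0.0, 0.0, -1.0]]
force: [-0.4, 0.1, 0.7]
gripper_width: 0.0003
gripper_force: 0.0
```

Call:
step_arm(
  rows=[
    [0, 0, 0, 0, 0],
    [0, 0, 0, 0, 0],
    [0, 0, 0, 0, 0],
    [0, 0, 0, 0, 0],
    [0, 0, 0, 0, 0],
  ],
)

```text
time_s: 9.38
eef_pos: [0.4838, -0.0345, 0.0623]
orientation: [[0.63, 0.776, -0.0], [0.776, -0.63, 0.0], [-0.0, -0.0, -1.0]]
force: [-0.6, -0.7, 0.8]
gripper_width: -0.0002
gripper_force: 0.0
```

```bash
python3 trk.py 12|tail -1; python3 fit.py
```

```text
9.975 [ 0.48379746 -0.03453944  0.06228062] [-0.28003705  0.37702626 -0.23313195]
[-0.00667447  4.3543329   0.10197539] rms 0.018034459002043438 late res [0.00667185 0.00999439 0.01165142 0.0128236  0.01460482]
now 9.975 20.686285600520147 2.244160197940948
2 pass at 6.896 speed 3.072
3 pass at 9.190 speed 2.431
4 pass at 12.189 speed 1.791
5 pass at 16.533 speed 1.150
```

Call:
step_arm(
  rows=[
    [0, 0, 0, 0, 0],
    [0, 0, 0, 0, 0],
    [0, 0, 0, 0, 0],
    [0, 0, 0, 0, 0],
    [0, 0, 0, 0, 0],
  ],
)

```text
time_s: 10.6
eef_pos: [0.4838, -0.0345, 0.0623]
orientation: [[0.631, 0.776, -0.0], [0.776, -0.631, 0.0], [0.0, -0.0, -1.0]]
force: [0.2, 0.1, -0.7]
gripper_width: 0.0003
gripper_force: 0.0
```

Call:
step_arm(
  rows=[
    [0, 0, 0, 0, 0],
    [0, 0, 0, 0, 0],
    [0, 0, 0, 0, 0],
    [0, 0, 0, 0, 0],
    [0, 0, 0, 0, 0],
  ],
)

```text
time_s: 11.22
eef_pos: [0.4838, -0.0345, 0.0623]
orientation: [[0.63, 0.776, 0.0], [0.776, -0.63, 0.0], [0.0, 0.0, -1.0]]
force: [-0.8, 0.5, -0.4]
gripper_width: -0.0003
gripper_force: 0.0
```

Call:
step_arm(
  rows=[
    [0, 0, 0, 0, 0],
    [0, 0, 0, 0, 0],
    [0, 0, 0, 0, 0],
    [0, 0, 0, 0, 0],
    [0, 0, 0, 0, 0],
  ],
)

```text
time_s: 11.85
eef_pos: [0.4838, -0.0345, 0.0623]
orientation: [[0.631, 0.776, 0.0], [0.776, -0.631, -0.0], [0.0, 0.0, -1.0]]
force: [-0.3, 0.4, 1.6]
gripper_width: -0.0002
gripper_force: 0.0
```

Call:
step_arm(
  rows=[
    [0, 0, 0, 0, 0],
    [0, 0, 0, 0, 0],
    [0, 0, 0, 0, 0],
    [0, 0, 0, 0, 0],
    [0, 0, 0, 0, 0],
  ],
)

```text
time_s: 12.48
eef_pos: [0.4838, -0.0345, 0.0623]
orientation: [[0.63, 0.776, 0.0], [0.776, -0.63, -0.0], [-0.0, 0.0, -1.0]]
force: [-0.3, -0.2, 0.5]
gripper_width: 0.0001
gripper_force: 0.0
```

Call:
step_arm(
  rows=[
    [0, 0, 0, 0, 0],
    [0, 0, 0, 0, 0],
    [0, 0, 0, 0, 0],
    [0, 0, 0, 0, 0],
    [0, 0, 0, 0, 0],
  ],
)

```text
time_s: 13.1
eef_pos: [0.4838, -0.0345, 0.0623]
orientation: [[0.63, 0.776, -0.0], [0.776, -0.63, 0.0], [-0.0, -0.0, -1.0]]
force: [0.0, -0.5, -0.9]
gripper_width: 0.0
gripper_force: 0.0
```

Call:
step_arm(
  rows=[
    [0, 0, 0, 0, 0],
    [0, 0, 0, 0, 0],
    [0, 0, 0, 0, 0],
    [0, 0, 0, 0, 0],
    [0, 0, 0, 0, 0],
  ],
)

```text
time_s: 13.72
eef_pos: [0.4838, -0.0345, 0.0623]
orientation: [[0.63, 0.776, 0.0], [0.776, -0.63, -0.0], [0.0, 0.0, -1.0]]
force: [0.3, 0.3, -0.2]
gripper_width: 0.0
gripper_force: 0.0
```

```bash
python3 trk.py 20|tail -1; python3 fit.py
```

```text
14.725 [ 0.48381374 -0.0345436   0.06229769] [-0.54452436 -0.23847575  0.01078532]
[-0.02046078  4.37688335  0.10394928] rms 0.02185024816878034 late res [0.00729361 0.00567303 0.005321   0.00371003 0.04048239]
now 14.725 29.009735965739182 1.3592151848663268
2 pass at 6.895 speed 3.067
3 pass at 9.198 speed 2.414
4 pass at 12.232 speed 1.761
5 pass at 16.690 speed 1.108
```

```bash
cat > loc.py <<'E'
import pickle,numpy as np
from h import bot
A=pickle.load(open('trk.pkl','rb'))
for k,ph in(('R',360),('G',150)):
    B=[l for l in A if l[1]==k and l[0]>14 and l[3]>ph and (k=='R' or True)]
    t=np.array([l[0] for l in B]);a=np.unwrap([l[2] for l in B])
    # decel fixed by model ~ -0.104*w
    f=lambda x,t:x[0]+x[1]*(1-np.exp(-.108*(t-15.5)))/.108
    from scipy.optimize import least_squares
    x=least_squares(lambda x:f(x,t)-a,[0,1.2],loss='soft_l1',f_scale=.01).x
    tt=np.linspace(15,18,3001);z=(f(x,tt)+np.pi)%(2*np.pi)-np.pi
    i=np.argmin(abs(z));print(k,len(t),t[-1],x,'pass',tt[i],'rms',np.std(f(x,t)-a))
E
python3 trk.py 12|tail -6; python3 loc.py;python3 fit.py
```

```text
15.075 Y -1.943 153 0.069
15.125 Y -1.881 155 0.069
15.175 Y -1.820 155 0.069
15.225 Y -1.757 152 0.069
15.275 Y -1.697 154 0.069
15.325 [ 0.48381859 -0.03454074  0.06230326] [-0.13899219 -1.00985732 -0.32756474]
R 3 14.125 [4.40125242 0.94558841] pass 17.741 rms 0.009065931595535195
G 4 14.225 [4.80234202 1.18152303] pass 16.847 rms 0.002200375976208164
[-0.02046078  4.37688335  0.10394928] rms 0.02185024816878034 late res [0.00729361 0.00567303 0.005321   0.00371003 0.04048239]
now 15.325 29.800353563889743 1.277031051765234
2 pass at 6.895 speed 3.067
3 pass at 9.198 speed 2.414
4 pass at 12.232 speed 1.761
5 pass at 16.690 speed 1.108
```

```bash
python3 trk.py 17|tail -24
```

```text
15.625 G -1.233 163 0.067
15.625 Y -1.285 150 0.068
15.675 G -1.174 164 0.067
15.675 Y -1.227 158 0.068
15.725 G -1.117 163 0.067
15.725 Y -1.171 155 0.068
15.775 G -1.057 159 0.067
15.775 Y -1.112 158 0.068
15.825 G -1.002 163 0.067
15.825 Y -1.054 153 0.068
15.875 G -0.943 163 0.067
15.875 Y -0.997 158 0.068
15.925 G -0.884 159 0.067
15.925 Y -0.938 160 0.068
15.975 G -0.826 161 0.067
15.975 Y -0.885 156 0.067
16.025 G -0.773 157 0.067
16.025 Y -0.826 155 0.067
16.075 G -0.718 160 0.067
16.075 Y -0.770 156 0.067
16.125 R -0.629 344 0.109
16.125 G -0.659 164 0.068
16.125 Y -0.716 158 0.067
16.175 [ 0.48377825 -0.03449621  0.0622591 ] [0.42693257 0.48557442 0.27550022]
```

Call:
step_arm(
  rows=[
    [0, 0, 0, 0, 0],
    [0, 0, 0, 0, 0],
    [0, 0, 0, 0, 0],
    [0, 0, 0, -1.9, 0],
    [0, 0, 0, -2.15, 0],
  ],
)

```text
time_s: 16.8
eef_pos: [0.484, -0.0345, 0.0407]
orientation: [[0.631, 0.776, -0.0], [0.776, -0.631, 0.0], [0.0, -0.0, -1.0]]
force: [-0.2, -0.7, 5.6]
gripper_width: 0.0001
gripper_force: 2.6
```

```bash
python3 trk.py 4;python3 - <<'E'
from h import *
p,d=cams.camera('top');cv2.imwrite('pics/t3.png',cv2.resize(p[150:330,250:430,::-1],None,fx=3.3,fy=3.3))
E
```

```text
16.800 R -0.058 373 0.105
16.800 G -0.059 161 0.067
16.800 Y -0.098 160 0.066
16.850 R -0.054 371 0.106
16.850 G -0.057 165 0.068
16.850 Y -0.098 162 0.066
16.900 R -0.053 367 0.106
16.900 G -0.055 164 0.068
16.900 Y -0.092 159 0.066
16.950 R -0.050 367 0.106
16.950 G -0.054 162 0.068
16.950 Y -0.091 160 0.066
17.0 [ 0.48464114 -0.035011    0.04194884] [-1.22468012 -0.01408331  5.70255628]
```

View pics/t3.png

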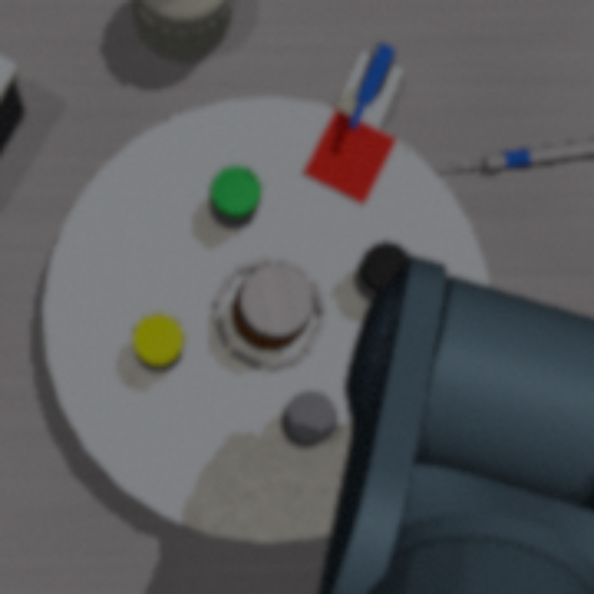

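The patch is under the pointer tip, with the tip at about (352,125) in the crop and the patch around (350,158). I'll hold briefly and check that it is truly still.

Call:
step_arm(
  rows=[
    [0, 0, 0, -0.05, 0],
    [0, 0, 0, -0.05, 0],
    [0, 0, 0, -0.05, 0],
    [0, 0, 0, -0.05, 0],
    [0, 0, 0, -0.05, 0],
  ],
)

```text
time_s: 17.68
eef_pos: [0.4847, -0.0351, 0.0416]
orientation: [[0.63, 0.776, 0.002], [0.776, -0.63, -0.001], [0.0, 0.002, -1.0]]
force: [-1.3, -1.3, 5.1]
gripper_width: 0.0002
gripper_force: 2.7
```

```bash
python3 trk.py 3
```

```text
17.675 R -0.049 370 0.106
17.675 G -0.051 162 0.068
17.675 Y -0.090 159 0.066
17.725 R -0.048 368 0.106
17.725 G -0.050 161 0.068
17.725 Y -0.091 160 0.066
17.775 R -0.048 366 0.106
17.775 G -0.050 161 0.068
17.775 Y -0.091 160 0.066
17.825 [ 0.48467563 -0.03504777  0.04161779] [-0.88057595 -1.44237169  5.82530904]
```

Call:
step_arm(
  rows=[
    [0, 0, 0, 0.2, 0],
    [0, 0, 0, 1, 0],
    [0, 0, 0, 4, 0],
    [0, 0, 0, 8, 0],
    [0, -1, -2, 12, 0],
  ],
)

```text
time_s: 18.45
eef_pos: [0.4733, -0.0539, 0.1614]
orientation: [[0.629, 0.777, -0.001], [0.777, -0.629, 0.001], [-0.0, -0.001, -1.0]]
force: [0.5, 0.0, -1.2]
gripper_width: 0.0001
gripper_force: 0.0
```

```bash
python3 trk.py 3
```

```text
18.450 R -0.112 387 0.107
18.450 G -0.119 160 0.068
18.450 Y -0.160 160 0.066
18.500 R -0.118 393 0.107
18.500 G -0.124 160 0.068
18.500 Y -0.164 163 0.066
18.550 R -0.120 399 0.107
18.550 G -0.127 161 0.068
18.550 Y -0.168 162 0.066
18.6 [ 0.47483086 -0.05538176  0.16278411] [-0.31655089  0.09702803 -0.96058695]
```

Call:
step_arm(
  rows=[
    [0, -1, -4, 0, 0],
    [0, -2, -8, 0, 0],
    [0, -3, -12, 0, 0],
    [0, -3, -12, 0, 0],
    [0, -3, -12, 0, 0],
  ],
)

```text
time_s: 19.23
eef_pos: [0.4432, -0.1736, 0.1591]
orientation: [[0.63, 0.776, -0.002], [0.776, -0.63, 0.002], [0.0, -0.003, -1.0]]
force: [-0.1, 1.2, -1.4]
gripper_width: 0.0004
gripper_force: 0.0
```

```bash
python3 trk.py 6
```

```text
19.225 R -0.182 416 0.107
19.225 G -0.195 159 0.068
19.225 Y -0.242 159 0.066
19.275 R -0.187 415 0.107
19.275 G -0.200 160 0.068
19.275 Y -0.247 160 0.066
19.325 R -0.191 414 0.107
19.325 G -0.205 161 0.068
19.325 Y -0.251 163 0.066
19.375 R -0.194 417 0.107
19.375 G -0.209 162 0.068
19.375 Y -0.253 163 0.066
19.425 R -0.199 417 0.107
19.425 G -0.211 160 0.068
19.425 Y -0.256 163 0.066
19.475 R -0.203 415 0.107
19.475 G -0.213 160 0.068
19.475 Y -0.260 160 0.066
19.525 [ 0.44390994 -0.17378357  0.16016364] [-0.30742123  0.32133391  0.32444472]
```

Lifting the finger dragged the disc back and left it creeping clockwise at about 0.08 rad/s. I can't catch it inside the tolerance. I'll give it a gentle clockwise push instead, so it never stands still off target, and brake it again when the patch comes round.

Call:
step_arm(
  rows=[
    [0, 1, 4.2, 0, 10],
    [0, 2, 8.4, 0, 20],
    [0, 3, 12.6, 0, 30],
    [0, 4, 16.6, -3, 39],
    [0, 4, 16.6, -8, 39],
  ],
)

```text
time_s: 20.15
eef_pos: [0.4861, -0.0064, 0.0814]
orientation: [[-0.004, 1.0, 0.006], [1.0, 0.004, -0.001], [-0.001, 0.006, -1.0]]
force: [-0.1, -0.8, -1.1]
gripper_width: -0.0001
gripper_force: 0.0
```

```bash
python3 trk.py 3
```

```text
20.150 R -0.251 414 0.107
20.150 G -0.264 159 0.068
20.150 Y -0.309 163 0.066
20.200 R -0.255 414 0.107
20.200 G -0.264 159 0.068
20.200 Y -0.314 161 0.066
20.250 R -0.258 418 0.107
20.250 G -0.271 158 0.068
20.250 Y -0.315 164 0.066
20.3 [ 0.48160284 -0.00748064  0.07824663] [-0.04120946 -0.04842964 -0.48263272]
```

Call:
step_arm(
  rows=[
    [0, 0, 1.5, -1.1, 0],
    [0, 0, 2.5, -1.2, 0],
    [0, 0, 3.5, -1.2, 0],
    [0, 0, 4.5, -1.2, 0],
    [0, -0.5, 4.7, 4.5, 0],
  ],
)

```text
time_s: 20.92
eef_pos: [0.4754, 0.0399, 0.1219]
orientation: [[0.001, 1.0, -0.01], [1.0, -0.001, 0.002], [0.002, -0.01, -1.0]]
force: [0.5, -0.1, 0.1]
gripper_width: -0.0002
gripper_force: 0.0
```

```bash
python3 trk.py 5
```

```text
20.925 R -0.810 404 0.107
20.925 G -0.819 160 0.067
20.925 Y -0.876 161 0.067
20.975 G -0.906 159 0.067
20.975 Y -0.963 157 0.068
21.025 G -0.993 158 0.067
21.025 Y -1.047 154 0.068
21.075 G -1.076 162 0.067
21.075 Y -1.131 155 0.068
21.125 G -1.163 161 0.067
21.125 Y -1.214 156 0.068
21.175 [0.4788931  0.03880449 0.12548976] [ 0.09837551 -0.53762793 -0.22395868]
```

Call:
step_arm(
  rows=[
    [0, 0.1, -2, 0, -10],
    [0, 0.3, -4, 0, -20],
    [0, 0.5, -6, 0, -30],
    [0, 0.5, -7.4, 0, -39],
    [0, 0.5, -7.4, -3, -39],
  ],
)

```text
time_s: 21.8
eef_pos: [0.4851, -0.0367, 0.0957]
orientation: [[0.633, 0.774, 0.003], [0.775, -0.633, -0.001], [0.001, 0.003, -1.0]]
force: [-0.1, -0.1, -0.3]
gripper_width: 0.0002
gripper_force: 0.0
```

Call:
step_arm(
  rows=[
    [0, 0, 0, 0, 0],
    [0, 0, 0, 0, 0],
    [0, 0, 0, -1, 0],
    [0, 0, 0, -2, 0],
    [0, 0, 0, -3.1, 0],
  ],
)

```text
time_s: 22.42
eef_pos: [0.4838, -0.0354, 0.0637]
orientation: [[0.63, 0.776, 0.0], [0.776, -0.63, -0.0], [0.0, 0.0, -1.0]]
force: [-0.1, 0.2, 0.0]
gripper_width: -0.0001
gripper_force: 0.0
```

Call:
step_arm(
  rows=[
    [0, 0, 0, 0, 0],
    [0, 0, 0, 0, 0],
    [0, 0, 0, 0, 0],
    [0, 0, 0, 0, 0],
    [0, 0, 0, 0, 0],
  ],
)

```text
time_s: 23.05
eef_pos: [0.4839, -0.0356, 0.0645]
orientation: [[0.631, 0.776, 0.0], [0.776, -0.631, -0.0], [0.0, 0.0, -1.0]]
force: [0.3, 0.7, 0.0]
gripper_width: -0.0002
gripper_force: 0.0
```

Call:
step_arm(
  rows=[
    [0, 0, 0, 0, 0],
    [0, 0, 0, 0, 0],
    [0, 0, 0, 0, 0],
    [0, 0, 0, 0, 0],
    [0, 0, 0, 0, 0],
  ],
)

```text
time_s: 23.68
eef_pos: [0.4838, -0.0355, 0.0643]
orientation: [[0.631, 0.776, -0.0], [0.776, -0.631, 0.0], [0.0, -0.0, -1.0]]
force: [-0.3, 0.1, 0.4]
gripper_width: 0.0001
gripper_force: 0.0
```

Call:
step_arm(
  rows=[
    [0, 0, 0, 0, 0],
    [0, 0, 0, 0, 0],
    [0, 0, 0, 0, 0],
    [0, 0, 0, 0, 0],
    [0, 0, 0, 0, 0],
  ],
)

```text
time_s: 24.3
eef_pos: [0.4838, -0.0355, 0.0643]
orientation: [[0.63, 0.776, -0.0], [0.776, -0.63, -0.0], [-0.0, 0.0, -1.0]]
force: [-0.7, -0.2, 0.8]
gripper_width: -0.0002
gripper_force: 0.0
```

```bash
python3 trk.py 5
```

```text
24.300 R 0.490 420 0.108
24.300 G 0.476 162 0.068
24.300 Y 0.458 166 0.064
24.350 R 0.433 414 0.108
24.350 G 0.415 161 0.067
24.350 Y 0.397 167 0.064
24.400 R 0.375 415 0.108
24.400 G 0.359 162 0.068
24.400 Y 0.335 166 0.064
24.450 R 0.317 416 0.108
24.450 G 0.298 161 0.068
24.450 Y 0.271 164 0.065
24.500 R 0.256 423 0.108
24.500 G 0.240 161 0.068
24.500 Y 0.212 165 0.065
24.55 [ 0.48381368 -0.03553161  0.06430456] [-0.26938348  0.5580872   0.19578683]
```

Call:
step_arm(
  rows=[
    [0, 0, 0, 0, 0],
    [0, 0, 0, 0, 0],
    [0, 0, 0, 0, 0],
    [0, 0, 0, 0, 0],
    [0, 0, 0, 0, 0],
  ],
)

```text
time_s: 25.18
eef_pos: [0.4838, -0.0355, 0.0643]
orientation: [[0.631, 0.776, 0.0], [0.776, -0.631, 0.0], [0.0, 0.0, -1.0]]
force: [1.1, -0.0, -1.4]
gripper_width: 0.0001
gripper_force: 0.0
```

Call:
step_arm(
  rows=[
    [0, 0, 0, 0, 0],
    [0, 0, 0, 0, 0],
    [0, 0, 0, 0, 0],
    [0, 0, 0, 0, 0],
    [0, 0, 0, 0, 0],
  ],
)

```text
time_s: 25.8
eef_pos: [0.4838, -0.0356, 0.0643]
orientation: [[0.63, 0.776, -0.0], [0.776, -0.63, -0.0], [-0.0, 0.0, -1.0]]
force: [-1.0, 0.3, 0.4]
gripper_width: -0.0001
gripper_force: 0.0
```

Call:
step_arm(
  rows=[
    [0, 0, 0, 0, 0],
    [0, 0, 0, 0, 0],
    [0, 0, 0, 0, 0],
    [0, 0, 0, 0, 0],
    [0, 0, 0, 0, 0],
  ],
)

```text
time_s: 26.42
eef_pos: [0.4838, -0.0355, 0.0643]
orientation: [[0.631, 0.776, -0.0], [0.776, -0.631, -0.0], [-0.0, -0.0, -1.0]]
force: [0.3, -0.0, -0.2]
gripper_width: -0.0002
gripper_force: 0.0
```

Call:
step_arm(
  rows=[
    [0, 0, 0, 0, 0],
    [0, 0, 0, 0, 0],
    [0, 0, 0, 0, 0],
    [0, 0, 0, 0, 0],
    [0, 0, 0, 0, 0],
  ],
)

```text
time_s: 27.05
eef_pos: [0.4838, -0.0355, 0.0643]
orientation: [[0.631, 0.776, -0.0], [0.776, -0.631, 0.0], [0.0, -0.0, -1.0]]
force: [0.2, -0.6, 0.4]
gripper_width: 0.0002
gripper_force: 0.0
```

Call:
step_arm(
  rows=[
    [0, 0, 0, 0, 0],
    [0, 0, 0, 0, 0],
    [0, 0, 0, 0, 0],
    [0, 0, 0, 0, 0],
    [0, 0, 0, 0, 0],
  ],
)

```text
time_s: 27.68
eef_pos: [0.4838, -0.0355, 0.0643]
orientation: [[0.63, 0.776, 0.0], [0.776, -0.63, -0.0], [0.0, 0.0, -1.0]]
force: [0.1, -0.7, -0.9]
gripper_width: 0.0001
gripper_force: 0.0
```

Call:
step_arm(
  rows=[
    [0, 0, 0, 0, 0],
    [0, 0, 0, 0, 0],
    [0, 0, 0, 0, 0],
    [0, 0, 0, 0, 0],
    [0, 0, 0, 0, 0],
  ],
)

```text
time_s: 28.3
eef_pos: [0.4838, -0.0355, 0.0643]
orientation: [[0.631, 0.776, 0.0], [0.776, -0.631, -0.0], [-0.0, 0.0, -1.0]]
force: [-0.7, -0.1, 0.1]
gripper_width: -0.0001
gripper_force: 0.0
```

Call:
step_arm(
  rows=[
    [0, 0, 0, 0, 0],
    [0, 0, 0, 0, 0],
    [0, 0, 0, 0, 0],
    [0, 0, 0, 0, 0],
    [0, 0, 0, 0, 0],
  ],
)

```text
time_s: 28.92
eef_pos: [0.4838, -0.0355, 0.0643]
orientation: [[0.63, 0.776, -0.0], [0.776, -0.63, -0.0], [-0.0, -0.0, -1.0]]
force: [0.5, -0.3, 0.2]
gripper_width: 0.0002
gripper_force: 0.0
```

Call:
step_arm(
  rows=[
    [0, 0, 0, 0, 0],
    [0, 0, 0, 0, 0],
    [0, 0, 0, 0, 0],
    [0, 0, 0, 0, 0],
    [0, 0, 0, 0, 0],
  ],
)

```text
time_s: 29.55
eef_pos: [0.4838, -0.0355, 0.0643]
orientation: [[0.631, 0.776, 0.0], [0.776, -0.631, -0.0], [0.0, 0.0, -1.0]]
force: [0.8, -0.2, 0.5]
gripper_width: -0.0002
gripper_force: 0.0
```

Call:
step_arm(
  rows=[
    [0, 0, 0, 0, 0],
    [0, 0, 0, 0, 0],
    [0, 0, 0, 0, 0],
    [0, 0, 0, 0, 0],
    [0, 0, 0, 0, 0],
  ],
)

```text
time_s: 30.18
eef_pos: [0.4838, -0.0355, 0.0643]
orientation: [[0.631, 0.776, -0.0], [0.776, -0.631, 0.0], [0.0, -0.0, -1.0]]
force: [-0.2, -0.4, 0.6]
gripper_width: -0.0
gripper_force: 0.0
```

```bash
python3 trk.py 4
```

```text
30.175 R 1.650 431 0.106
30.175 G 1.643 172 0.065
30.175 Y 1.688 147 0.062
30.225 R 1.621 436 0.106
30.225 G 1.617 175 0.065
30.225 Y 1.656 142 0.062
30.275 R 1.592 434 0.107
30.275 G 1.585 171 0.065
30.275 Y 1.624 152 0.062
30.325 R 1.562 431 0.107
30.325 G 1.557 174 0.065
30.325 Y 1.596 150 0.062
30.375 [ 0.4838016  -0.03554001  0.06428048] [-1.44049453  1.705014   -0.27474413]
```

Call:
step_arm(
  rows=[
    [0, 0, 0, -0.4, 0],
    [0, 0, 0, -0.8, 0],
    [0, 0, 0, -1.1, 0],
    [0, 0, 0, -1.3, 0],
    [0, 0, 0, -1.3, 0],
  ],
)

```text
time_s: 31.0
eef_pos: [0.4836, -0.0355, 0.051]
orientation: [[0.631, 0.776, -0.001], [0.776, -0.631, 0.0], [-0.0, -0.0, -1.0]]
force: [0.8, 0.3, 0.6]
gripper_width: 0.0
gripper_force: 0.0
```

Call:
step_arm(
  rows=[
    [0, 0, 0, 0, 0],
    [0, 0, 0, 0, 0],
    [0, 0, 0, 0, 0],
    [0, 0, 0, 0, 0],
    [0, 0, 0, 0, 0],
  ],
)

```text
time_s: 31.62
eef_pos: [0.4838, -0.0355, 0.0513]
orientation: [[0.631, 0.776, -0.0], [0.776, -0.631, 0.0], [-0.0, -0.0, -1.0]]
force: [-0.2, 0.1, -0.5]
gripper_width: -0.0
gripper_force: 0.0
```

Call:
step_arm(
  rows=[
    [0, 0, 0, 0, 0],
    [0, 0, 0, 0, 0],
    [0, 0, 0, 0, 0],
    [0, 0, 0, 0, 0],
    [0, 0, 0, 0, 0],
  ],
)

```text
time_s: 32.25
eef_pos: [0.4838, -0.0355, 0.0513]
orientation: [[0.631, 0.776, -0.0], [0.776, -0.631, 0.0], [0.0, -0.0, -1.0]]
force: [-0.4, 0.4, -0.3]
gripper_width: -0.0003
gripper_force: 0.0
```

```bash
python3 trk.py 5
```

```text
32.250 R 0.616 415 0.108
32.250 G 0.599 166 0.067
32.250 Y 0.592 166 0.064
32.300 R 0.595 415 0.108
32.300 G 0.575 165 0.067
32.300 Y 0.571 167 0.064
32.350 R 0.574 415 0.108
32.350 G 0.560 165 0.067
32.350 Y 0.548 164 0.064
32.400 R 0.552 415 0.108
32.400 G 0.534 163 0.067
32.400 Y 0.524 169 0.064
32.450 R 0.531 411 0.108
32.450 G 0.516 166 0.068
32.450 Y 0.500 166 0.064
32.5 [ 0.48380285 -0.03554517  0.05128912] [ 0.75205971 -0.05421251 -0.43602477]
```

Call:
step_arm(
  rows=[
    [0, 0, 0, 0, 0],
    [0, 0, 0, 0, 0],
    [0, 0, 0, 0, 0],
    [0, 0, 0, 0, 0],
    [0, 0, 0, 0, 0],
  ],
)

```text
time_s: 33.12
eef_pos: [0.4838, -0.0355, 0.0513]
orientation: [[0.631, 0.776, 0.0], [0.776, -0.631, 0.0], [0.0, -0.0, -1.0]]
force: [0.7, 1.1, 0.9]
gripper_width: 0.0
gripper_force: 0.0
```

```bash
python3 trk.py 1
```

```text
33.125 R 0.266 421 0.108
33.125 G 0.251 164 0.068
33.125 Y 0.227 164 0.065
33.175 [ 0.48380561 -0.03552916  0.0512933 ] [ 0.29740622  0.74483747 -0.32140279]
```

Call:
step_arm(
  rows=[
    [0, 0, 0, 0, 0],
    [0, 0, 0, 0, 0],
    [0, 0, 0, 0, 0],
    [0, 0, 0, 0, 0],
    [0, 0, 0, -0.9, 0],
  ],
)

```text
time_s: 33.8
eef_pos: [0.4845, -0.0358, 0.0427]
orientation: [[0.631, 0.776, 0.002], [0.776, -0.631, -0.001], [0.001, 0.002, -1.0]]
force: [-1.7, -1.1, 4.0]
gripper_width: 0.0003
gripper_force: 2.0
```

Call:
step_arm(
  rows=[
    [0, 0, 0, -0.05, 0],
    [0, 0, 0, -0.05, 0],
    [0, 0, 0, -0.05, 0],
    [0, 0, 0, -0.05, 0],
    [0, 0, 0, -0.05, 0],
  ],
)

```text
time_s: 34.42
eef_pos: [0.4841, -0.0356, 0.0421]
orientation: [[0.631, 0.776, 0.001], [0.776, -0.631, -0.0], [0.0, 0.001, -1.0]]
force: [1.2, 0.9, 4.5]
gripper_width: 0.0001
gripper_force: 2.5
```

```bash
python3 trk.py 3
```

```text
34.425 R 0.029 371 0.106
34.425 G 0.016 161 0.068
34.425 Y -0.019 166 0.065
34.475 R 0.030 371 0.106
34.475 G 0.015 162 0.068
34.475 Y -0.022 166 0.065
34.525 R 0.030 368 0.106
34.525 G 0.015 162 0.068
34.525 Y -0.023 167 0.065
34.575 [ 0.48402384 -0.03548465  0.04194233] [0.58917092 0.46192985 5.32228131]
```

Call:
step_arm(
  rows=[
    [0, 0, 0, 0.03, 0],
    [0, 0, 0, 0.06, 0],
    [0, 0, 0, 0.09, 0],
    [0, 0, 0, 0.12, 0],
    [0, 0, 0, 0.15, 0],
  ],
)

```text
time_s: 35.2
eef_pos: [0.4838, -0.0354, 0.0433]
orientation: [[0.631, 0.776, 0.0], [0.776, -0.631, 0.0], [0.0, -0.0, -1.0]]
force: [1.6, 1.0, 3.2]
gripper_width: -0.0
gripper_force: 1.8
```

```bash
python3 trk.py 2
```

```text
35.200 R 0.029 380 0.106
35.200 G 0.014 163 0.068
35.200 Y -0.025 165 0.065
35.250 R 0.029 379 0.106
35.250 G 0.014 162 0.068
35.250 Y -0.025 165 0.065
35.3 [ 0.48376277 -0.03543445  0.04323287] [0.34052295 2.6478438  3.82243288]
```

Call:
step_arm(
  rows=[
    [0, 0, 0, 0.02, 0],
    [0, 0, 0, 0.04, 0],
    [0, 0, 0, 0.06, 0],
    [0, 0, 0, 0.08, 0],
    [0, 0, 0, 0.1, 0],
  ],
)

```text
time_s: 35.92
eef_pos: [0.4835, -0.0355, 0.0441]
orientation: [[0.63, 0.776, -0.001], [0.776, -0.63, 0.0], [-0.0, -0.001, -1.0]]
force: [1.0, 0.9, 1.5]
gripper_width: -0.0002
gripper_force: 0.9
```

Call:
step_arm(
  rows=[
    [0, 0, 0, 0.02, 0],
    [0, 0, 0, 0.04, 0],
    [0, 0, 0, 0.06, 0],
    [0, 0, 0, 0.08, 0],
    [0, 0, 0, 0.1, 0],
  ],
)

```text
time_s: 36.55
eef_pos: [0.4835, -0.0355, 0.0451]
orientation: [[0.63, 0.776, -0.001], [0.776, -0.63, 0.0], [-0.0, -0.001, -1.0]]
force: [0.6, -0.1, -0.5]
gripper_width: 0.0001
gripper_force: 0.0
```

```bash
python3 trk.py 3
```

```text
36.550 R 0.027 379 0.106
36.550 G 0.013 164 0.068
36.550 Y -0.025 166 0.065
36.600 R 0.027 380 0.106
36.600 G 0.013 164 0.068
36.600 Y -0.026 165 0.066
36.650 R 0.027 379 0.106
36.650 G 0.014 163 0.068
36.650 Y -0.025 166 0.066
36.7 [ 0.48358226 -0.0355407   0.04511315] [-0.01053192 -0.04754685 -0.87121653]
```

Contact is gone and the disc is still. I'll move clear, check once more and hand in.

Call:
step_arm(
  rows=[
    [0, 0, 0, 0.5, 0],
    [0, 0, 0, 3, 0],
    [0, 0, 0, 7, 0],
    [0, 0, 0, 12, 0],
    [0, 0, 0, 12, 0],
  ],
)

```text
time_s: 37.33
eef_pos: [0.4868, -0.0364, 0.1703]
orientation: [[0.63, 0.776, 0.009], [0.776, -0.63, -0.003], [0.004, 0.009, -1.0]]
force: [0.1, 0.3, -0.7]
gripper_width: -0.0002
gripper_force: 0.0
```

```bash
python3 trk.py 5|grep -v Y; python3 -c "
from bench import workorder
print(workorder.sign_off())"
```

```text
37.325 R 0.026 379 0.106
37.325 G 0.014 163 0.068
37.375 R 0.027 376 0.106
37.375 G 0.013 164 0.068
37.425 R 0.027 377 0.106
37.425 G 0.014 163 0.068
37.475 R 0.027 381 0.106
37.475 G 0.013 164 0.068
37.525 R 0.027 376 0.106
37.525 G 0.014 163 0.068
37.575 [ 0.48269105 -0.03520844  0.16360866] [-0.54689971 -0.50720457 -0.65566927]
the job is handed in; nothing more can be done
None
```

I handed the job in with the carousel at rest, the red patch about 3 mm from the pointer tip and the arm clear, but it was not "first time, one touch": the first stop held until lifting the finger set the disc creeping backwards, so I pushed it gently clockwise and braked it a second time; sign-off gave no verdict.

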